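Start the crank bolt of a sample press

TASK

The crank bolt of the small sample press has ridden up on the mouth of its threaded boss, where it binds if it is turned forward. Take the crank by its upright black grip, turn the bolt backward (anticlockwise from above) until you feel it drop into the thread, letting it sink, then turn it forward (clockwise from above) one full turn. Finish while still gripping the handle there, so that the bolt is held started, and leave the small things round the press where they are.

Things in the scene. Friction and masses are not known exactly. Their poses are not given: they have to be found in the camera images.
- bolt_axis (a point): Point on the bolt's upright axis at the top of the brass guide bush, 90 mm above the worktop, on the bridge (30 mm wide, 116 mm long, nuts up to 92 mm) of the fixed press. Base plate 90 x 120 x 12 mm, two columns; the steel threaded boss, 48 mm wide, stands below the bridge. The bolt is captive in the bush: it stays upright and cannot be lifted out.
- crank_grip: Upright black round grip of the crank, 18 mm in diameter, 50 mm tall, with a 28 mm wide guard collar at its foot (collar top 21 mm below the grip's centre); origin at the centre, 148 mm above the worktop at the start. It stands 45 mm from the bolt's axis on a flat arm; all else is lower than its collar. It revolves freely on its pin: fingers can carry it round the full circle without turning.
- bolt (a joint): Angle of the bolt, rad; grows forward (clockwise from above). Starts at 0.6 to 1.4 with its lug on the ridge at the thread's mouth. Forward it then binds near 1.8. Backward, the lug runs off the ridge's end near 0.15 and can drop fully by about 0; a stop follows at -0.9. One turn from the drop is 6.28; the end stop is at 7.68. Turning takes about 0.06 N m; the thread is right-handed.
- bolt_depth (a joint): How far the bolt has sunk, m: 0.001 to 0.002 at the start on the ridge, 0.008 once dropped, then 8 mm more a forward turn (0.016 at one turn), with 1 mm of play. The bolt weighs 0.3 to 0.5 kg; a firm grasp of the grip carries that weight, so it drops only if the hand gives way downward or presses down lightly (5 N is enough).
- vial: Bystander: small clear vial with a black cap, 28 x 28 x 60 mm, standing loose behind the press; origin at the centre of its underside.
- cap: Bystander: loose bottle cap, 53 x 53 x 25 mm, behind the press; origin at the centre of its underside.
- union: Bystander: brass tube fitting, 16 x 60 x 14 mm, lying loose between the press and the robot; origin at the centre of its underside.

How it is judged:
On the way:
1. the bolt is turned backward past the end of the thread's ridge and has dropped into the thread (value of joint bolt below 0.3 rad and value of joint bolt_depth above 0.006 m), for 0.1 s.
At the end, for the whole second after the job is handed in: The bolt stands one turn forward of the drop (within about 45 degrees), at least 13 mm sunk, at rest, and the fingers still hold the crank's grip (more than 2 N, grasp point within 35 mm of its centre) (value of joint bolt between 5.5 and 7.07 rad and value of joint bolt_depth above 0.013 m and velocity of joint bolt between -0.15 and 0.15 rad/s and contact force between the fingers and crank_grip above 2 N and distance between the grasp point and crank_grip below 0.035 m); the arm keeps its last pose, push and grip.
It fails at once if a bystander (vial, cap or brass fitting) is moved by more than 15 mm (distance of any of vial, cap, union from where it was at the start of the episode above 0.015 m).
It also fails if it takes over 64 s, if anything falls off the work surface, if the arm or the gripper's body presses on something with over 40 N, if the wrist force passes 120 N, or if a joint passes its speed limit or range.

ROBOT

A 6-joint arm with a two-finger parallel gripper is mounted at the origin on a cart in front of the work surface, level with it; the furniture and walls round the work are solid. World frame = base frame: x ahead of the robot, y to its left, z up, the work surface at z = 0. Lengths are in m, angles in rad, forces in N, time in s.
With the tool pointing down it reaches from about 0.4 to 0.825 m from the base axis. Payload 7 kg.
Tool frame: the origin (TCP) lies midway between the tips of the shut fingers; the grasp point (between the pads) lies arm.hold_point_z behind it (arm.hold_point_z is the distance from the TCP to the grasp point, in m); z points along the fingers, y is the line along which they close (so a half turn about z gives the same grasp; the last joint's range is limited). The gripper opens to 88 mm and grips with 3 to 60 N. Pads are 19 mm wide; open, the fingers measure 130 mm over their backs; the gripper's body (78 mm by 193 mm) begins 47 mm behind the grasp point.
Start: joints at [1.598, 0.359, 0.012, 0, -1.224, -0.288], TCP at [0.174, 0.652, 0.227] pointing down, gripper open.
Joint ranges: [-3.07, 3.07], [-1.43, 2.12], [-1.02, 1.25], [-3.03, 1.67], [-3.05, -0], [-3.03, 3.03]. Speed limits (rad/s): [2.39, 2.39, 3.01, 3.14, 3.14, 3.14].

INTERFACE

Orientations are given as [roll, pitch, yaw] about the fixed x, y, z axes, in that order (R = Rz(yaw) Ry(pitch) Rx(roll)).
In Python, from station import arm gives the robot as it stands.
- The arm moves only by the shell command python3 -m crank 'ROWS' [OPENING] [FORCE]. ROWS is JSON, a list that holds one entry, the list of rows, each a list of 4 numbers: the shift along the tool's x, y, z in units of 25 mm (1.0 is 25 mm), then the turn about the tool's z in units of 5 degrees (1.0 is 5 degrees). A call has 1 to 12 rows; each row is the pose to reach, as a shift and turn from the pose commanded when the call began, along the tool's axes at that moment; what a row does not reach only later rows make up. A row lasts 1/8 s, in which the tool goes at most 62.5 mm and 10.7 degrees, less where a joint would pass 70% of its speed; a pose out of reach is approached as far as the arm can. A call with a gripper value outside its range is refused whole. OPENING is the closure, from 0 (fully open) to 1 (shut), set as the call begins (- or left out, the last holds). The fingers move at their own pace and stop on an object; FORCE is the grip in N (left out, the last holds). Time passes only in rows, so rows that repeat a pose let the fingers close. It gives the time, the measured TCP pose, the force, the opening and the grip force at its end, in the units of the state.
- arm.get_state(): the state, without advancing time (a new reading comes with each control period).
- arm.grab_frame(name): name is "side" or "top" or "wrist"; returns (picture, depth): 480x640x3 uint8, red, green, blue; 480x640 float32, m along the optical axis (not along the pixel's ray), 0 where there is no reading.
- arm.get_calibration(name): a dict with "mtx" (3x3 intrinsics, pixels), "R" (3x3) and "t" (3): a world point X has camera coordinates R X + t; the wrist camera has in their place "mount" (4x4, takes a point from camera to tool coordinates, whose origin is the TCP and whose axes are the flange's). Camera axes: x right, y down, z forward; pixel columns grow to the right and rows downward; lengths in m; the calibration is good to about 2 mm. A picture is of the moment at which its call begins: read the wrist's pose just before it. get_calibration takes no time and is no camera call.
- arm.job_done(): hands the job in; it is judged then, once.
Trained networks look in the newest picture that a camera, given by its name, has taken for a name from the list of things; names that differ only in an ending like _2 or _b are one class to them, and where a whole thing is asked for, a point or a joint stands for the part that bears it (a point fixed in the world has none). Each returns a list of dicts, best first, with "score" (0 to 1); they miss things now and then, are a little off and sometimes report something else, mostly with a low value. They report only what shows in the picture. A call takes as long as a camera call.
- arm.recognise(thing, camera): "extent" ([left, top, width, height] in pixels, round what is visible of it).
- arm.trace(thing, camera): "mask" (480x640 bool, what is visible of it) and "extent" ([left, top, width, height] in pixels, round what is visible of it).
The state is a dict: "t": time; "q": joint angles; "qd": joint speeds; "joint_efforts": joint torques, N m; "eef_pos": TCP position; "ee_rot": TCP orientation; "force": force on the tool from outside, world axes, zero at the start; "moment": the same for the moment, N m; "width": finger opening in m; "gripper_force": force on a finger pad.
Only numpy, scipy, OpenCV 4.12 (cv2) and the standard library are available. Lean on these libraries where they do the work, as an engineer would, in place of code of your own. Each camera call takes 0.05 s, during which the arm holds its last target. There are 200 camera calls.

## Working session

There is one attempt and no reset: what is moved stays moved. The work goes in short steps, Python scripts to look and compute and a shell command to move; the robot and the scene stay as the last step left them, time stands still between calls to the robot, and variables do not carry over. Pictures are saved under pics/ and viewed, at most 10 in all, crops included, and the job is handed in when it is done.

```bash
mkdir -p pics; ls; cat > h.py <<'E'
import numpy as np, cv2
from station import arm
from scipy.spatial.transform import Rotation as Ro
def cam(n):
    s=arm.get_state(); im,d=arm.grab_frame(n); c=arm.get_calibration(n)
    if 'mount' in c:
        T=np.eye(4);T[:3,:3]=Ro.from_euler('xyz',s['ee_rot']).as_matrix();T[:3,3]=s['eef_pos'];M=T@np.array(c['mount'])
    else:
        M=np.eye(4);R=np.array(c['R']);M[:3,:3]=R.T;M[:3,3]=-R.T@np.array(c['t'])
    return im,d,np.array(c['mtx']),M
def pts(d,K,M,mask):
    v,u=np.nonzero(mask&(d>0)); z=d[v,u]
    P=np.c_[(u-K[0,2])/K[0,0]*z,(v-K[1,2])/K[1,1]*z,z]
    return P@M[:3,:3].T+M[:3,3]
def proj(X,K,M):
    p=K@(M[:3,:3].T@(np.array(X)-M[:3,3])); return p[:2]/p[2]
E
python3 - <<'E'
from h import *
s=arm.get_state(); print(s, arm.hold_point_z)
ims=[]
for n in ['side','top','wrist']:
    im,d,K,M=cam(n); ims.append(im)
    print(n,'campos',M[:3,3].round(3))
    for th in ['crank_grip','bolt_axis','bolt','vial','cap','union']:
        try: r=arm.trace(th,n)
        except Exception as e: print(th,e); continue
        for o in r[:2]:
            P=pts(d,K,M,o['mask'])
            if len(P): print(th,round(o['score'],2),o['extent'],'med',np.median(P,0).round(3),'lo',np.percentile(P,3,0).round(3),'hi',np.percentile(P,97,0).round(3))
            else: print(th,o['score'],o['extent'])
cv2.imwrite('pics/a.png',cv2.resize(np.vstack([np.hstack(ims[:2]),np.hstack([ims[2],ims[2]*0])]),(800,600))[:,:,::-1])
E
```

```text
pics
{'t': 0.0, 'q': array([ 1.59809421e+00,  3.59379324e-01,  1.10568891e-02, -3.63098607e-04,
       -1.22409145e+00, -2.88124566e-01]), 'qd': array([-0.00067619,  0.00052184,  0.00057592, -0.00041128,  0.0016758 ,
       -0.00011008]), 'joint_efforts': array([-1.19388413e-03, -5.82722390e+01,  2.93061054e+01,  6.99684530e+00,
        7.01167941e-03, -1.68958773e-04]), 'eef_pos': array([0.17394806, 0.65169329, 0.22562438]), 'ee_rot': array([ 3.13994478e+00, -1.32416844e-04, -2.60950235e-01]), 'force': array([-0.10916374, -0.35921972, -0.22303405]), 'moment': array([-0.0083768 ,  0.04346013, -0.00911006]), 'gripper_force': 0.0, 'width': 0.08775203527531407} 0.0188
side campos [ 0.53  -0.494  0.432]
crank_grip 0.55 [287.9, 201.3, 8.8, 22.9] med [0.462 0.383 0.147] lo [0.452 0.377 0.123] hi [0.47  0.393 0.172]
bolt_axis 0.56 [277.1, 198.2, 56.1, 105.0] med [0.486 0.342 0.045] lo [0.448 0.298 0.001] hi [0.527 0.448 0.159]
bolt 0.95 [282.1, 196.6, 31.4, 51.0] med [0.469 0.38  0.121] lo [0.436 0.343 0.   ] hi [0.503 0.857 0.17 ]
vial 0.65 [407.9, 292.0, 19.4, 34.1] med [0.685 0.2   0.033
[... 499 characters left out ...]
[0.533 0.41  0.166]
bolt_axis 0.72 [253.4, 246.2, 36.6, 38.7] med [0.475 0.373 0.123] lo [0.45  0.346 0.115] hi [0.5   0.396 0.173]
bolt 0.58 [255.1, 248.3, 36.7, 32.9] med [0.477 0.372 0.123] lo [0.45  0.346 0.085] hi [0.501 0.395 0.173]
vial 0.83 [360.6, 144.6, 16.9, 26.3] med [0.678 0.211 0.052] lo [0.672 0.199 0.005] hi [0.692 0.222 0.062]
cap 0.75 [260.3, 143.4, 25.6, 28.1] med [0.692 0.389 0.004] lo [ 0.664  0.364 -0.001] hi [0.713 0.411 0.026]
cap 0.16 [254.0, 246.8, 39.0, 36.9] med [0.474 0.374 0.123] lo [0.45  0.346 0.118] hi [0.5   0.395 0.173]
union 0.73 [298.6, 353.2, 33.1, 5.4] med [0.327 0.299 0.012] lo [0.32  0.277 0.006] hi [0.334 0.322 0.016]
wrist campos [0.243 0.634 0.385]
```

View pics/a.png

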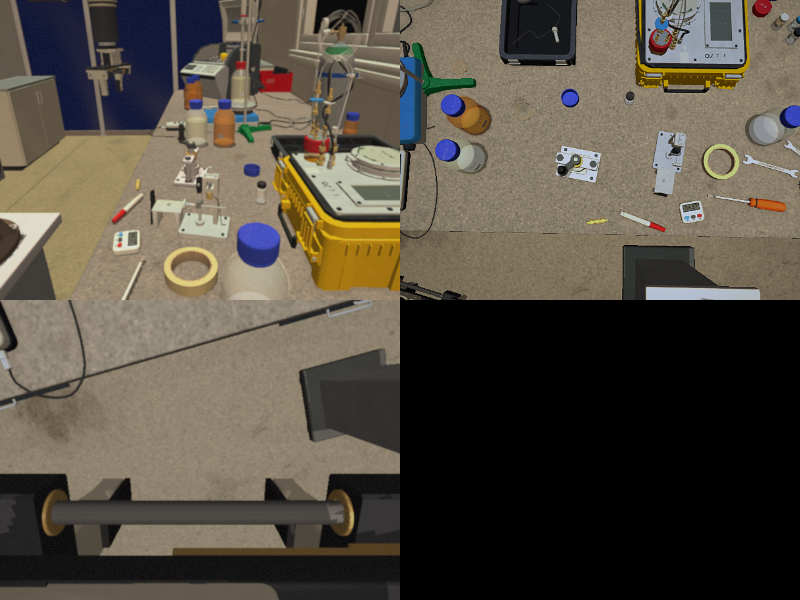

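The top view shows the press near full-image px (288,262), with the crank grip at about (258,275) and tall bottles to its left at about (80,175) and (95,245). I'll refine the grip and axis positions and check the obstacle heights.

```bash
python3 - <<'E'
from h import *
rays={}
crops=[]
for n,(u0,v0,w) in {'side':(250,170,110),'top':(235,215,100)}.items():
    im,d,K,M=cam(n)
    P=pts(d,K,M,np.ones_like(d,bool))
    A=P[(abs(P[:,0]-.475)<.09)&(abs(P[:,1]-.365)<.09)]
    t=A[A[:,2]>.155]; print(n,'top',len(t),t[:,:2].min(0).round(4),t[:,:2].max(0).round(4),t.mean(0).round(4),t[:,2].max())
    b=A[(A[:,2]>.080)&(A[:,2]<.096)]; 
    if len(b)>10: print(n,'bridge',len(b),cv2.minAreaRect(b[:,:2].astype(np.float32)),np.median(b,0))
    b=A[(A[:,2]>.005)&(A[:,2]<.02)]; print(n,'base',len(b),cv2.minAreaRect(b[:,:2].astype(np.float32)))
    b=A[(A[:,2]>.105)&(A[:,2]<.135)]; print(n,'arm',len(b),cv2.minAreaRect(b[:,:2].astype(np.float32)),np.median(b,0))
    O=P[(P[:,2]>.13)&(np.hypot(P[:,0]-.48,P[:,1]-.36)<.35)&(np.hypot(P[:,0]-.48,P[:,1]-.36)>.08)]
    g=np.unique((O/[.04,.04,1]).astype(int)[:,:2],axis=0) if len(O) else []
    print('obst',[(x*40,y*40,int(1000*O[((O/[.04,.04,1]).astype(int)[:,:2]==[x,y]).all(1)][:,2].max())) for x,y in g])
    print('proj grip',proj([.46,.386,.172],K,M),'axis?',proj([.49,.352,.12],K,M))
    crops.append(cv2.resize(im[v0:v0+w,u0:u0+w],(400,400),interpolation=cv2.INTER_CUBIC))
cv2.imwrite('pics/b.png',np.hstack(crops)[:,:,::-1])
E
```

```text
side top 87 [0.4534 0.3771] [0.4695 0.395 ] [0.4617 0.3844 0.1647] 0.1730501300233902
side bridge 348 ((0.49220725893974304, 0.3547511100769043), (0.11545801162719727, 0.03279943764209747), 80.95024871826172) [0.49240493 0.33889481 0.08618027]
side base 727 ((0.4917880594730377, 0.3545264005661011), (0.12026029825210571, 0.09018392115831375), 79.93645477294922)
side arm 309 ((0.477440744638443, 0.3704048991203308), (0.02662539668381214, 0.06988181173801422), 42.791526794433594) [0.47761452 0.36498106 0.11997231]
obst [(np.int64(160), np.int64(520), 333), (np.int64(440), np.int64(640), 188), (np.int64(480), np.int64(80), 135), (np.int64(480), np.int64(600), 146), (np.int64(480), np.int64(640), 188), (np.int64(480), np.int64(680), 188), (np.int64(520), np.int64(40), 144), (np.int64(520), np.int64(80), 163), (np.int64(520), np.int64(600), 135), (np.int64(520), np.int64(640), 188), (np.int64(520), np.int64(680), 186), (np.int64(560), np.int64(40), 141), (np.int64(560), np.int64(80), 142), (np.int64(560), np.int64(600), 140), (np.int64(560), np.int64(640), 187), (np.int64(600), np.int64(6
[... 1414 characters left out ...]
), (np.int64(520), np.int64(680), 187), (np.int64(560), np.int64(40), 143), (np.int64(560), np.int64(80), 144), (np.int64(560), np.int64(600), 141), (np.int64(560), np.int64(640), 190), (np.int64(560), np.int64(680), 189), (np.int64(600), np.int64(600), 148), (np.int64(600), np.int64(640), 191), (np.int64(600), np.int64(680), 190), (np.int64(640), np.int64(640), 191), (np.int64(680), np.int64(120), 144), (np.int64(680), np.int64(160), 145), (np.int64(720), np.int64(80), 148), (np.int64(720), np.int64(120), 162), (np.int64(720), np.int64(160), 163), (np.int64(760), np.int64(120), 296), (np.int64(760), np.int64(160), 296)]
proj grip [258.50926597 270.08530162] axis? [283.41541594 255.25436866]
```

View pics/b.png

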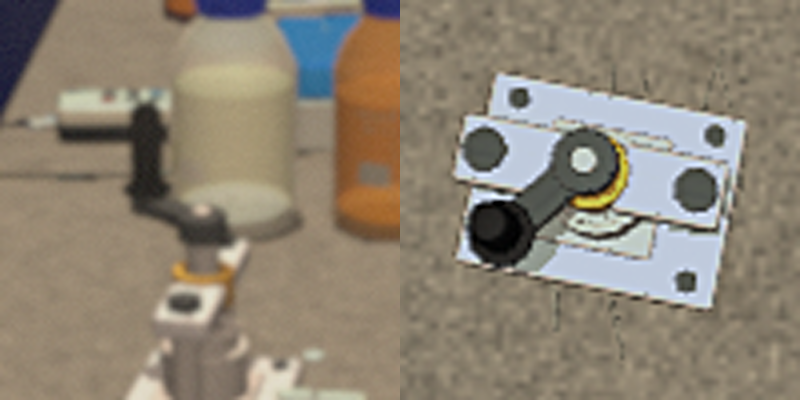

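Grip is at about (0.460, 0.386) with its top at z = 0.173, and the axis is at about (0.491, 0.356). That puts them about 43 mm apart, close to the given 45 mm. Next I move above the grip.

```bash
python3 -m crank '[[[1.4,0.73,0,0],[2.8,1.47,0,0],[4.2,2.2,0,0],[5.6,2.95,0,0],[7,3.7,0,0],[8.4,4.45,0,0],[9.8,5.2,0,0],[11.2,5.95,0,0],[12.5,6.65,0,0],[13.4,7.1,0,0],[13.8,7.3,0,0],[13.8,7.3,0,0]]]' 0 30
python3 - <<'E'
from h import *
s=arm.get_state();print(s['t'],s['eef_pos'],s['ee_rot'],s['q'].round(2),s['force'])
im,d,K,M=cam('wrist')
P=pts(d,K,M,np.ones_like(d,bool))
P=P[(np.hypot(P[:,0]-.475,P[:,1]-.37)<.09)]
t=P[(P[:,2]>.16)&(P[:,2]<.18)&(np.hypot(P[:,0]-.46,P[:,1]-.386)<.025)]
print(len(t)); 
if len(t): print(t.min(0),t.max(0),t.mean(0))
for th in ['crank_grip','bolt']:
    for o in arm.trace(th,'wrist')[:2]:
        Q=pts(d,K,M,o['mask']);print(th,o['score'],o['extent'],np.median(Q,0).round(4) if len(Q) else '', (Q.min(0).round(4),Q.max(0).round(4)) if len(Q) else '')
for X in ([.46,.386,.173],[.491,.356,.12]): print(proj(X,K,M))
cv2.imwrite('pics/c.png',im[:,:,::-1])
E
```

```text
t: 2.65
eef_pos: [0.4606, 0.3866, 0.2266]
ee_rot: [-3.141, 0.0, -0.262]
force: [-0.0, -0.0, 0.0]
width: 0.0877
gripper_force: 0.0
2.65 [0.46058064 0.38663711 0.22657267] [-3.14148945e+00  4.55214688e-05 -2.61758619e-01] [ 1.02  0.24 -0.16 -0.   -1.17  0.29] [-1.08632710e-02 -8.22807031e-05  3.36099289e-02]
869
[0.45407236 0.38194125 0.16004369] [0.47086734 0.3992828  0.1751595 ] [0.4639729  0.39004842 0.1710269 ]
crank_grip 0.55 [289.6, 224.8, 43.4, 55.4] [0.4667 0.3893 0.157 ] (array([ 0.3931,  0.3771, -0.001 ]), array([0.4756, 0.4227, 0.1752]))
bolt 0.68 [287.5, 159.9, 83.1, 123.5] [0.4747 0.3776 0.1232] (array([ 0.3944,  0.3427, -0.001 ]), array([0.5066, 0.4231, 0.1752]))
[318.81510584 267.72015538]
[351.13465115 185.05354993]
```

View pics/c.png

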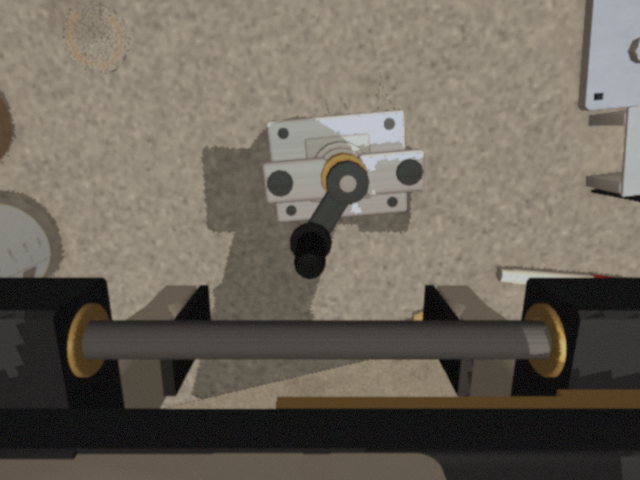

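The wrist view shows the grip top at (310,265) against a predicted (319,268), and the bolt head at (347,182) against (351,185). Both agree to 2–4 mm, so I descend and close.

```bash
python3 -m crank '[[[0,-0.06,0.5,0],[0,-0.06,1.1,0],[0,-0.06,1.7,0],[0,-0.06,2.3,0],[0,-0.06,2.9,0],[0,-0.06,3.4,0],[0,-0.06,3.7,0],[0,-0.06,3.75,0]]]' 0 30 && python3 -m crank '[[[0,0,0,0],[0,0,0,0],[0,0,0,0],[0,0,0,0],[0,0,0,0],[0,0,0,0],[0,0,0,0]]]' 1 25
```

```text
t: 3.8
eef_pos: [0.4607, 0.3882, 0.1323]
ee_rot: [3.141, 0.0, -0.261]
force: [-0.8, 0.1, -0.2]
width: 0.0874
gripper_force: 0.0
t: 4.68
eef_pos: [0.4607, 0.3883, 0.1328]
ee_rot: [-3.142, -0.0, -0.261]
force: [-0.2, -0.2, 0.3]
width: 0.0233
gripper_force: 0.0
```

```bash
python3 -m crank '[[[0,0,0,0],[0,0,0,0],[0,0,0,0],[0,0,0,0]]]' 1 25; cat > plan.py <<'E'
import sys,numpy as np
from station import arm
# tool offsets (units) along circle about axis; args: cx cy dphi_deg(world ccw +) nrows dz_total_mm(down +)
cx,cy,dp,n,dz=map(float,sys.argv[1:6]); n=int(n)
s=arm.get_state();p=s['eef_pos'];yaw=s['ee_rot'][2]
a0=np.arctan2(p[1]-cy,p[0]-cx); print('phi',np.degrees(a0),'r',np.hypot(p[0]-cx,p[1]-cy))
for k in range(1,n+1):
    a=a0+np.radians(dp)*k/n; d=np.array([cx+.045*np.cos(a),cy+.045*np.sin(a)])-p[:2]
    x=np.array([np.cos(yaw),np.sin(yaw)])@d; y=np.array([np.sin(yaw),-np.cos(yaw)])@d
    print([round(x/.025,2),round(y/.025,2),round(dz*k/n/25,2),0],end=',')
print()
E
python3 plan.py .492 .357 30 6 0
```

```text
t: 5.18
eef_pos: [0.4608, 0.3887, 0.1329]
ee_rot: [-3.141, -0.0, -0.261]
force: [-0.3, 4.5, 0.3]
width: 0.0172
gripper_force: 25.0
phi 134.55533387510454 r 0.04446615632130776
[np.float64(-0.09), np.float64(0.13), 0.0, 0],[np.float64(-0.15), np.float64(0.27), 0.0, 0],[np.float64(-0.2), np.float64(0.42), 0.0, 0],[np.float64(-0.24), np.float64(0.57), 0.0, 0],[np.float64(-0.26), np.float64(0.73), 0.0, 0],[np.float64(-0.27), np.float64(0.89), 0.0, 0],
```

```bash
python3 -m crank '[[[-0.09,0.13,0.01,0],[-0.15,0.27,0.02,0],[-0.2,0.42,0.03,0],[-0.24,0.57,0.04,0],[-0.26,0.73,0.05,0],[-0.27,0.89,0.06,0],[-0.27,0.89,0.06,0]]]'; python3 plan.py .492 .357 20 4 0
```

```text
t: 6.05
eef_pos: [0.4485, 0.3674, 0.1317]
ee_rot: [3.141, -0.0, -0.261]
force: [2.4, -1.4, 5.7]
width: 0.0172
gripper_force: 25.0
phi 166.6184047356726 r 0.044733930243494875
[np.float64(0.0), np.float64(0.16), 0.0, 0],[np.float64(0.03), np.float64(0.31), 0.0, 0],[np.float64(0.06), np.float64(0.46), 0.0, 0],[np.float64(0.11), np.float64(0.61), 0.0, 0],
```

```bash
python3 -m crank '[[[0.0,0.16,0.02,0],[0.03,0.31,0.03,0],[0.06,0.46,0.04,0],[0.11,0.61,0.04,0],[0.11,0.61,0.04,0]]]'; python3 plan.py .492 .357 20 4 0
```

```text
t: 6.68
eef_pos: [0.4474, 0.3526, 0.1294]
ee_rot: [3.141, -0.0, -0.261]
force: [6.3, -0.2, -4.6]
width: 0.0175
gripper_force: 25.0
phi -174.3594960280953 r 0.04480985400815102
[np.float64(0.05), np.float64(0.15), 0.0, 0],[np.float64(0.13), np.float64(0.29), 0.0, 0],[np.float64(0.21), np.float64(0.42), 0.0, 0],[np.float64(0.31), np.float64(0.54), 0.0, 0],
```

```bash
python3 -m crank '[[[0.07,0.15,0.03,0],[0.13,0.22,0.08,0],[0.13,0.22,0.14,0],[0.13,0.22,0.2,0],[0.13,0.22,0.25,0],[0.13,0.22,0.28,0]]]'; python3 plan.py .493 .357 20 4 0
```

```text
t: 7.42
eef_pos: [0.4491, 0.3469, 0.1255]
ee_rot: [-3.141, -0.001, -0.26]
force: [-4.7, -2.8, 20.9]
width: 0.0172
gripper_force: 25.0
phi -166.98502260793177 r 0.04505066899584617
[np.float64(0.08), np.float64(0.13), 0.0, 0],[np.float64(0.17), np.float64(0.26), 0.0, 0],[np.float64(0.27), np.float64(0.38), 0.0, 0],[np.float64(0.39), np.float64(0.49), 0.0, 0],
```

```bash
python3 -m crank '[[[0.07,0.11,-0.04,0],[0.13,0.21,-0.06,0],[0.13,0.21,-0.06,0]]]'; python3 - <<'E'
from h import *
print(arm.get_state()['force'])
for n in ['side','top']:
    im,d,K,M=cam(n)
    P=pts(d,K,M,np.ones_like(d,bool))
    b=P[(P[:,2]>.097)&(P[:,2]<.124)&(np.hypot(P[:,0]-.492,P[:,1]-.357)<.014)]
    print(n,len(b),np.percentile(b[:,2],[10,50,90]) if len(b) else '')
E
```

```text
t: 7.8
eef_pos: [0.4507, 0.3416, 0.1261]
ee_rot: [-3.14, -0.001, -0.26]
force: [0.2, 1.1, 8.7]
width: 0.0177
gripper_force: 25.0
[0.21507158 1.1045063  8.6649326 ]
side 114 [0.10201297 0.1132502  0.11583087]
top 0
```

Force and height both show the drop: the tool sank about 7 mm and the weight was carried by the thread. Now I turn forward, lowering 2 mm per quarter turn.

```bash
sed -i 's/round(x/float(round(x/;s/,2),round(y/,2)),float(round(y/;s/,2),round(dz/,2)),float(round(dz/;s/n\/25,2),0/n\/25,2)),0/' plan.py; python3 plan.py .493 .357 -90 12 2
```

```text
phi -159.92465226903795 r 0.04497975627582471
[-0.12, -0.2, 0.01, 0],[-0.22, -0.42, 0.01, 0],[-0.28, -0.64, 0.02, 0],[-0.32, -0.88, 0.03, 0],[-0.32, -1.11, 0.03, 0],[-0.3, -1.34, 0.04, 0],[-0.24, -1.57, 0.05, 0],[-0.16, -1.79, 0.05, 0],[-0.04, -2.0, 0.06, 0],[0.1, -2.19, 0.07, 0],[0.26, -2.36, 0.07, 0],[0.44, -2.51, 0.08, 0],
```

```bash
python3 -m crank '[[[-0.12,-0.2,0.01,0],[-0.22,-0.42,0.01,0],[-0.28,-0.64,0.02,0],[-0.32,-0.88,0.03,0],[-0.32,-1.11,0.03,0],[-0.3,-1.34,0.04,0],[-0.24,-1.57,0.05,0],[-0.16,-1.79,0.05,0]]]';  python3 plan.py .493 .357 -90 12 2
```

```text
t: 8.9
eef_pos: [0.4576, 0.3853, 0.1247]
ee_rot: [3.141, 0.001, -0.26]
force: [-3.3, -0.0, 9.4]
width: 0.0175
gripper_force: 25.0
phi 141.37770321681518 r 0.045294077021128115
[0.12, -0.2, 0.01, 0],[0.25, -0.4, 0.01, 0],[0.41, -0.57, 0.02, 0],[0.59, -0.72, 0.03, 0],[0.79, -0.85, 0.03, 0],[1.01, -0.95, 0.04, 0],[1.23, -1.02, 0.05, 0],[1.46, -1.06, 0.05, 0],[1.7, -1.07, 0.06, 0],[1.93, -1.05, 0.07, 0],[2.16, -1.0, 0.07, 0],[2.38, -0.92, 0.08, 0],
```

```bash
python3 -m crank '[[[0.12,-0.2,0.01,0],[0.25,-0.4,0.01,0],[0.41,-0.57,0.02,0],[0.59,-0.72,0.03,0],[0.79,-0.85,0.03,0],[1.01,-0.95,0.04,0],[1.23,-1.02,0.05,0],[1.46,-1.06,0.05,0],[1.7,-1.07,0.06,0],[1.93,-1.05,0.07,0],[2.16,-1.0,0.07,0],[2.38,-0.92,0.08,0]]]';  python3 plan.py .493 .357 -90 12 2
```

```text
t: 10.4
eef_pos: [0.5215, 0.3927, 0.1227]
ee_rot: [-3.141, 0.0, -0.26]
force: [-2.4, 0.9, 8.0]
width: 0.0175
gripper_force: 25.0
phi 51.43685825620781 r 0.045655168995084885
[0.2, 0.13, 0.01, 0],[0.39, 0.27, 0.01, 0],[0.57, 0.43, 0.02, 0],[0.72, 0.61, 0.03, 0],[0.84, 0.8, 0.03, 0],[0.94, 1.02, 0.04, 0],[1.01, 1.24, 0.05, 0],[1.06, 1.47, 0.05, 0],[1.07, 1.71, 0.06, 0],[1.05, 1.94, 0.07, 0],[1.0, 2.17, 0.07, 0],[0.92, 2.39, 0.08, 0],
```

Past the binding angle (phi ≈ 82°), the forces stay low, so the bolt is in the thread. Continuing forward.

```bash
python3 -m crank '[[[0.2,0.13,0.01,0],[0.39,0.27,0.01,0],[0.57,0.43,0.02,0],[0.72,0.61,0.03,0],[0.84,0.8,0.03,0],[0.94,1.02,0.04,0],[1.01,1.24,0.05,0],[1.06,1.47,0.05,0],[1.07,1.71,0.06,0],[1.05,1.94,0.07,0],[1.0,2.17,0.07,0],[0.92,2.39,0.08,0]]]';  python3 plan.py .493 .357 -90 12 2
```

```text
t: 11.9
eef_pos: [0.5287, 0.3296, 0.1207]
ee_rot: [-3.139, -0.001, -0.26]
force: [-0.4, 3.1, 5.8]
width: 0.0174
gripper_force: 25.0
phi -37.462746614625786 r 0.04503447619616927
[-0.11, 0.21, 0.01, 0],[-0.24, 0.41, 0.01, 0],[-0.39, 0.58, 0.02, 0],[-0.57, 0.74, 0.03, 0],[-0.77, 0.87, 0.03, 0],[-0.98, 0.97, 0.04, 0],[-1.2, 1.05, 0.05, 0],[-1.43, 1.09, 0.05, 0],[-1.67, 1.11, 0.06, 0],[-1.9, 1.09, 0.07, 0],[-2.13, 1.05, 0.07, 0],[-2.35, 0.97, 0.08, 0],
```

```bash
python3 -m crank '[[[-0.11,0.21,0.01,0],[-0.24,0.41,0.02,0],[-0.39,0.58,0.03,0],[-0.57,0.74,0.03,0],[-0.77,0.87,0.04,0],[-0.98,0.97,0.05,0],[-1.2,1.05,0.05,0],[-1.43,1.09,0.06,0],[-1.67,1.11,0.07,0],[-1.9,1.09,0.07,0],[-2.13,1.05,0.08,0],[-2.35,0.97,0.09,0]]]';  python3 plan.py .493 .357 -52 7 1.2
```

```text
t: 13.4
eef_pos: [0.4663, 0.3208, 0.1187]
ee_rot: [-3.14, -0.002, -0.26]
force: [3.9, -0.9, 9.5]
width: 0.0174
gripper_force: 25.0
phi -126.41338808641152 r 0.045012625158749126
[-0.21, -0.1, 0.01, 0],[-0.41, -0.23, 0.01, 0],[-0.59, -0.38, 0.02, 0],[-0.74, -0.55, 0.03, 0],[-0.88, -0.74, 0.03, 0],[-0.99, -0.95, 0.04, 0],[-1.07, -1.16, 0.05, 0],
```

```bash
python3 -m crank '[[[-0.21,-0.1,0.01,0],[-0.41,-0.23,0.01,0],[-0.59,-0.38,0.02,0],[-0.74,-0.55,0.03,0],[-0.88,-0.74,0.03,0],[-0.99,-0.95,0.04,0],[-1.07,-1.16,0.04,0],[-1.07,-1.16,0.03,0],[-1.07,-1.16,0.03,0],[-1.07,-1.16,0.03,0],[-1.07,-1.16,0.03,0]]]';  python3 plan.py .493 .357 -52 1 1.2
python3 - <<'E'
from h import *
ims=[]
for n,(u0,v0,w) in {'side':(240,160,120),'top':(215,195,140)}.items():
    im,d,K,M=cam(n)
    ims.append(cv2.resize(im[v0:v0+w,u0:u0+w],(400,400),interpolation=cv2.INTER_CUBIC))
    P=pts(d,K,M,np.ones_like(d,bool))
    b=P[(P[:,2]>.092)&(P[:,2]<.12)&(np.hypot(P[:,0]-.492,P[:,1]-.357)<.014)]
    print(n,len(b),np.percentile(b[:,2],[10,50,90]) if len(b) else '')
    for th in ['crank_grip','vial','cap','union']:
        for o in arm.trace(th,n)[:1]: print(th,o['score'],np.median(pts(d,K,M,o['mask']),0).round(3))
cv2.imwrite('pics/d.png',np.hstack(ims)[:,:,::-1])
E
```

```text
t: 14.78
eef_pos: [0.4475, 0.3554, 0.1176]
ee_rot: [-3.141, -0.001, -0.26]
force: [1.9, 0.4, 6.3]
width: 0.0173
gripper_force: 25.0
phi -178.0449102135525 r 0.045486143266748914
[0.27, -1.56, 0.05, 0],
side 114 [0.09445105 0.10451635 0.10751968]
vial 0.81 [0.685 0.2   0.032]
cap 0.64 [0.691 0.375 0.015]
union 0.46 [0.331 0.29  0.011]
top 0 
vial 0.62 [0.679 0.211 0.055]
cap 0.72 [0.692 0.388 0.004]
union 0.8 [0.327 0.299 0.011]
```

View pics/d.png

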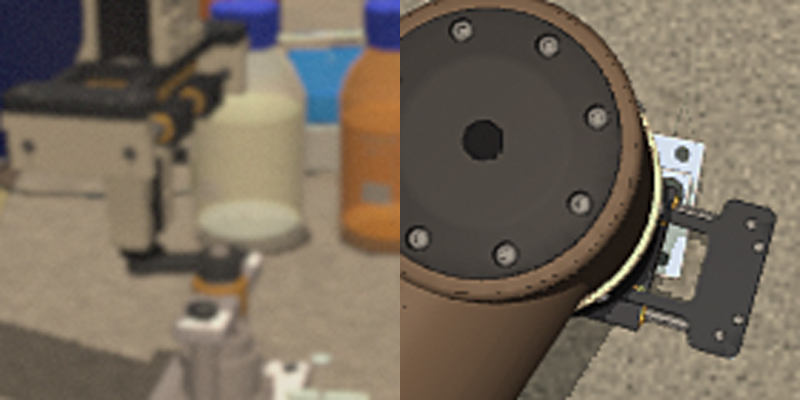

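The side view shows the fingers still holding the grip at crop (150,240) and the bolt head sitting close above the bush at (220,265). The head is 8 mm lower than it was at the drop, and the bystanders haven't moved.

```bash
python3 -c "
from station import arm
s=arm.get_state();print(s['t'],s['qd'].round(3),s['force'].round(1));print(arm.job_done())"
```

```text
15.275 [ 0.001 -0.    -0.     0.     0.001  0.002] [2.1 0.4 6.6]
the job is handed in; nothing more can be done
None
```

I handed the job in at 15.3 s: the bolt dropped into the thread, was turned about one full turn forward (8 mm further down), and the hand still grips the crank; vial, cap and fitting did not move, and no verdict came back.

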